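Chock the blue tube so the wooden roller runs alone

ROBOT

A 6-joint arm with a two-finger parallel gripper is mounted at the origin on the work surface. World frame = base frame: x ahead of the robot, y to its left, z up, the work surface at z = 0. Lengths are in m, angles in degrees, forces in N, time in s.
With the tool pointing down it reaches from about 0.275 to 0.975 m from the base axis. Payload 8.4 kg.
Tool frame: the origin (TCP) lies at the very end of the fingers, on their centre line; the grasp point (between the pads) lies 19 mm behind it; z points along the fingers, y is the line along which they close (so a half turn about z gives the same grasp; the last joint's range is limited). The gripper opens to 92 mm and grips with 3 to 60 N. Pads are 20 mm wide; open, the fingers measure 128 mm over their backs; the gripper's body (75 mm by 189 mm) begins 69 mm behind the grasp point.
Start: joints at [-63.335, 20.225, 93.587, -0, 66.188, -0.138], TCP at [0.282, -0.558, 0.215] pointing down, gripper open.
Joint ranges: [-150.9, 150.9], [-52.94, 120.26], [3.33, 152.33], [-74.26, 254.26], [0, 154.13], [-172.89, 172.89]. Speed limits (degrees/s): [127.2, 127.2, 159.86, 180, 180, 180].

INTERFACE

Orientations are given as a 3x3 rotation matrix whose columns are the frame's x, y, z axes.
In Python, from rig import read_state, vision, ctrl gives the robot as it stands.
- The arm moves only by the tool move_arm, never from a script. Its argument "moves" is a list of rows, each an object of numbers: "jaw": the closure, from 0 (fully open) to 1 (shut); "dx", "dy", "dz": the shift along the tool's x, y, z in units of 40 mm (1.0 is 40 mm); "turn": the turn about the tool's z in rad. A call has 1 to 5 rows; each row shifts and turns the commanded pose from where the row before left it, along the tool's axes as they then stand; what a row does not reach is not made up. A row lasts 1/12 s, in which the tool goes at most 41.7 mm and 7.16 degrees, less where a joint would pass 70% of its speed; a pose out of reach is approached as far as the arm can. A call is refused whole if a number of a shift passes 1 or a number of a turn 0.125, either way. A call with a gripper value outside its range is refused whole. The fingers move at their own pace and stop on an object; "grip_force" is the grip in N (left out, the last holds). Time passes only in rows, so rows that do not move let the fingers close. It gives the time, the measured TCP pose, the force, the opening and the grip force at its end, in the units of the state.
- read_state(): the state, without advancing time (a new reading comes with each control period).
- vision.capture(name): name is "side" or "top"; returns the picture (400x640x3 uint8, red, green, blue); there is no depth.
- vision.camera_model(name): a dict with "vfov" (degrees; the focal length in pixels is half the picture's height over the tangent of half this angle, whatever the lens; pixels are square), "cx", "cy" (the principal point, pixels), "k1" (the pictures are not rectified: a ray, as slopes to the right and down, at radius r is drawn at 1 + k1 r^2 times it, then the intrinsics apply), "R" (3x3) and "t" (3): a world point X has camera coordinates R X + t. Camera axes: x right, y down, z forward; pixel columns grow to the right and rows downward; lengths in m; the calibration is good to about 2 mm. A picture is of the moment at which its call begins. camera_model takes no time and is no camera call.
- ctrl.close_job(): hands the job in; it is judged then, once.
The state is a dict: "time": time; "q": joint angles; "joint_vel": joint speeds; "joint_torque": joint torques, N m; "eef_pos": TCP position; "eef_rot": TCP orientation; "ft_force": force on the tool from outside, world axes, zero at the start; "moment": the same for the moment, N m; "finger_gap": opening from 0.0 (shut) to 1.0 (fully open); "finger_force": force on a finger pad.
Only numpy, scipy, OpenCV 4.12 (cv2) and the standard library are available. Lean on these libraries where they do the work, as an engineer would, in place of code of your own. Each camera call takes 0.05 s, during which the arm holds its last target. There are 200 camera calls.

TASK

The wooden roller is to make its run down the ramp alone, with the blue tube kept waiting at the start line. With the start gate still up, slide the yellow wedge up the lane between the gate pins until it is snug against the low side of the tube, without shoving the tube up the slope; then push the red-ball start lever all the way over, down the slope, so that the gate pins fold into the deck, the wooden roller runs down to the foam stop and the tube stays parked on the wedge. Leave the other things on the desk where they are.

Things in the scene. Friction and masses are not known exactly. Their poses are not given: they have to be found in the camera images.
- ramp: Fixed classroom race ramp: plywood deck 610 x 240 mm, sloping 9 degrees, between two aluminium rails (12 mm thick, 18 mm above the deck). Origin on the deck surface, mid-width, at the red start line. x points up the slope along the deck, y across to the lever's side, z square to the deck: this is the deck frame. Two lanes, centred at y = +60 and -60 mm, no rail between them.
- pins_near (a point): Start gate in the lane on the lever's side: this point is on the deck (deck x = -42, y = +60, z = 0 mm), midway between two upright steel pins, 8 mm thick and 44 mm tall, which stand 40 mm either side of it across the lane (72 mm clear between them). The roller leans on them, its centre over the start line. Axes as the ramp's.
- pins_far (a point): The same for the other lane (deck x = -42, y = -60, z = 0 mm). The four pins and the lever are one piece and fold down the slope into slots at the same distances from the lane centre lines, clear of a wedge that lies between them.
- stop_face (a point): Middle of the foam stop's face across the foot of the deck (deck x = -436, z = 38 mm). A roller resting there has its centre at about deck x = -398 mm. A light-gate post stands outside each rail at deck x = -365 mm, 58 mm above the deck.
- tube_mid (a point): Centre of the blue steel tube: 76 mm diameter, 100 mm long, about 0.34 kg, lying across one of the two lanes (either one) behind its gate pins, free to roll. Its centre is 38 mm above the deck. Only its position is of use: it turns as it rolls.
- wood_mid (a point): Centre of the brown wooden roller: 76 mm diameter, 100 mm long, about 0.34 kg, lying in the other lane behind its gate pins, free to roll.
- chock_mid (a point): Centre of the loose yellow rubber wedge (black band near its heel, 0.16 kg), 90 x 54 x 34 mm, 17 mm above its sole. x points along it to the thin toe (x = +45 mm; upright heel face at x = -45 mm), z up from the sole. The face rises from the toe at 40 degrees for 41 mm, then the top is flat. Snug against the tube, the tube's centre lies 59 mm ahead of this point along x.
- chock_heel (a point): Middle of the wedge's heel face (54 x 34 mm), 17 mm above the sole; axes as the wedge's. At the start the wedge lies flat on the deck lower down in the tube's lane, toe up the slope, up to about 10 mm off the lane's centre line and up to 8 degrees skewed. It slides when pushed with 1 to 4 N on its heel and stays where it is left.
- gate (a joint): Start gate and lever, one hinge: 0 rad = pins upright, lever leaning 40 degrees back up the slope from square to the deck; grows as the lever is pushed down the slope, to 1.5 rad = pins folded under the deck, lever leaning 46 degrees down the slope. Stiff: stays where it is left; 1 to 3 N on the ball moves it.
- gate_shaft (a point): Middle of the gate's shaft, across under the deck at deck x = -42, z = -18 mm. Axes as the ramp's.
- lever_ball (a point): Centre of the red ball (24 mm diameter) on the gate lever, a thin steel rod outside the rail at deck y = +150 mm; the ball is 120 mm from the shaft's axis and swings in an upright plane along the slope: from deck x = +35, z = +74 mm (gate up), over z = +102 mm half-way, to x = -128, z = +65 mm (gate folded).
- notebook: Spiral notebook 150 x 210 x 10 mm; origin under its centre. Leave it.
- pen: Blue pen 130 mm long, 11 mm thick; origin under its centre. Leave it.
- spare: Spare aluminium roller standing on end, 76 mm diameter, 100 mm high; origin under its centre. Leave it.
- eraser: Board eraser 55 x 150 x 42 mm; origin under its centre. Leave it.
Things that resemble listed ones, but are neither listed nor needed, are in the scene too. Of the things shaped like the part that bears chock_mid, the yellow one is meant. Of the things that look like the part that bears wood_mid, the larger one is meant.

How it is judged:
By the outcome, as a careful person would: the job done as asked, in the order asked, and still so for the second after the job is handed in, with the robot touching nothing.
It also fails if it takes over 54 s, if anything falls off the work surface, if the arm or the gripper's body presses on something with over 40 N, if the wrist force passes 120 N, or if a joint passes its speed limit or range.

## Working session

There is one attempt and no reset: what is moved stays moved. The work goes in short steps, Python scripts to look and compute and a tool call to move; the robot and the scene stay as the last step left them, time stands still between calls to the robot, and variables do not carry over. Pictures are saved under pics/ and viewed, at most 13 in all, crops included, and the job is handed in when it is done.

Besides the shell and the picture viewer there is one more tool, called after "Request:" by a JSON object that holds its "name" and its "arguments", one argument or row to a line. move_arm: Moves the arm, as the interface text tells. Its arguments: {"type":"object","properties":{"moves":{"type":"array"},"grip_force":{"type":"number"}},"required":["moves"]}

```bash
mkdir -p pics
python3 - <<'E'
from rig import read_state, vision, ctrl
import cv2, numpy as np
for n in("side","top"):
    im=vision.capture(n); cv2.imwrite(f"pics/{n}0.png",im[:,:,::-1]); print(n,vision.camera_model(n))
s=read_state(); print(s)
E
```

```text
side {'vfov': 45.689482531588816, 'cx': 324.92024838928614, 'cy': 203.1009456829186, 'k1': 0.03399834913126734, 'R': array([[-0.81709852, -0.57634642, -0.01322154],
       [-0.38691643,  0.56525275, -0.72854993],
       [ 0.42737065, -0.59018144, -0.68486509]]), 't': array([0.48143688, 0.28378102, 1.10850249])}
top {'vfov': 52.46400818875682, 'cx': 321.6748021425637, 'cy': 198.29038244134364, 'k1': -0.02286695417549542, 'R': array([[ 0.01743288, -0.99978558, -0.01117551],
       [-0.99235897, -0.01593576, -0.12235085],
       [ 0.12214653,  0.01322305, -0.99242399]]), 't': array([0.02636953, 0.58230508, 1.36810548])}
{'time': 0.1, 'q': array([-6.33364508e+01,  2.02587732e+01,  9.36223607e+01, -2.30112257e-04,
        6.61869176e+01, -1.36185371e-01]), 'joint_vel': array([-0.06108684, -0.11241075, -0.19182071, -0.05419813, -0.05373856,
       -0.02768784]), 'joint_torque': array([-1.23998045e-03, -5.94908452e+01, -3.34929872e+01,  7.00587546e-02,
        1.83500274e-02, -3.86033349e-06]), 'eef_pos': array([ 0.28162097, -0.55748987,  0.21395431]), 'eef_rot': array([[ 8.92587175e-01,  4.50874536e-01, -5.36274912e-04],
       [ 4.50874855e-01, -8.92586546e-01,  1.05976817e-03],
       [-8.49291029e-07, -1.18772835e-03, -9.99999295e-01]]), 'ft_force': array([-0.06353153, -0.65704805,  0.7947881 ]), 'moment': array([0.02782613, 0.01476135, 0.04221892]), 'finger_force': 0.0, 'finger_gap': 1.0002042526273007}
```

View pics/side0.png

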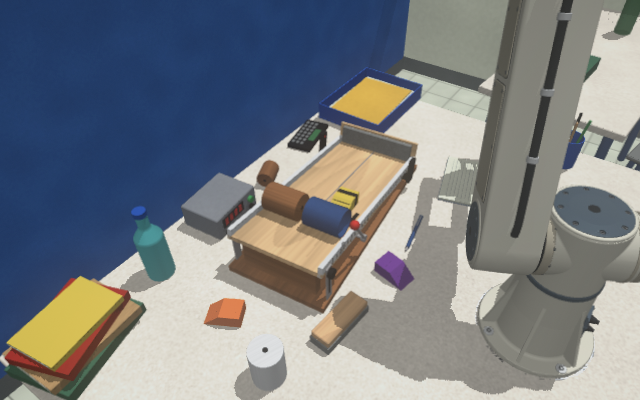

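View pics/top0.png

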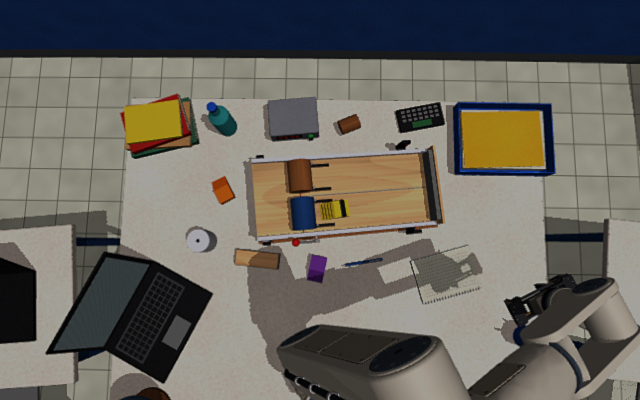

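In both views the deck slopes down toward world -y (right in the top view), with the lever on the robot's side.

Candidates in the top view:
- **Wedge:** yellow at (334,209) is meant. Purple (317,268) and orange (223,190) are decoys.
- **Wooden roller:** the large one at (300,176) is meant. The small one at (349,124) is a decoy.
- **Tube:** blue at (303,212), in the lever-side lane.
- **Lever ball:** red at (296,242).

I'll check with one close crop.

```bash
cat > h.py <<'E'
import cv2, numpy as np
from rig import read_state, vision
def ray(n,uv):
    m=vision.camera_model(n); f=200/np.tan(np.radians(m['vfov']/2))
    d=(np.array(uv,float)-[m['cx'],m['cy']])/f; s=d.copy()
    for _ in range(8): s=d/(1+m['k1']*(s@s))
    R=np.array(m['R']); v=R.T@np.append(s,1); return -R.T@np.array(m['t']), v/np.linalg.norm(v)
def proj(n,X):
    m=vision.camera_model(n); f=200/np.tan(np.radians(m['vfov']/2))
    c=np.array(m['R'])@X+m['t']; s=c[:2]/c[2]; return f*s*(1+m['k1']*(s@s))+[m['cx'],m['cy']]
def tri(a,b):
    (p,u),(q,v)=ray('side',a),ray('top',b)
    s=np.linalg.lstsq(np.c_[u,-v],q-p,rcond=None)[0]; A=p+s[0]*u;B=q+s[1]*v
    return (A+B)/2, np.linalg.norm(A-B)
def mask(im,lo,hi,box):
    h=cv2.cvtColor(im,cv2.COLOR_RGB2HSV); m=cv2.inRange(h,np.array(lo),np.array(hi))
    k=np.zeros_like(m); x0,y0,x1,y1=box; k[y0:y1,x0:x1]=255; return m&k
E
python3 - <<'E'
from h import *
t=cv2.imread('pics/top0.png');s=cv2.imread('pics/side0.png')
a=cv2.resize(t[140:260,240:450],(798,456),interpolation=cv2.INTER_CUBIC)
b=cv2.resize(s[115:315,220:430],None,fx=2.85,fy=2.85,interpolation=cv2.INTER_CUBIC)
cv2.imwrite('pics/ct.png',a);cv2.imwrite('pics/cs.png',b)
for n,im,boxr,boxy in(('side',s,(335,210,375,245),(320,180,365,215)),('top',t,(285,230,305,255),(312,195,355,225))):
    im=im[:,:,::-1].copy()
    for nm,m in(('red',mask(im,(0,170,90),(6,255,255),boxr)),('yel',mask(im,(22,130,60),(34,255,255),boxy))):
        ys,xs=np.nonzero(m); print(n,nm,len(xs),xs.mean(),ys.mean(),xs.min(),xs.max(),ys.min(),ys.max())
E
```

```text
side red 14 354.85714285714283 222.07142857142858 353 357 221 223
side yel 282 344.1241134751773 197.81205673758865 332 358 187 207
top red 37 295.5405405405405 242.0810810810811 293 298 239 245
top yel 415 333.09638554216866 209.50120481927712 320 350 199 220
```

View pics/ct.png

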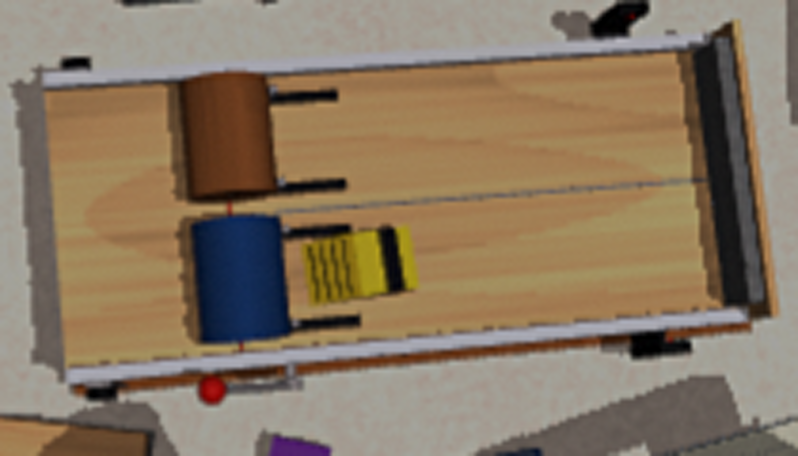

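View pics/cs.png

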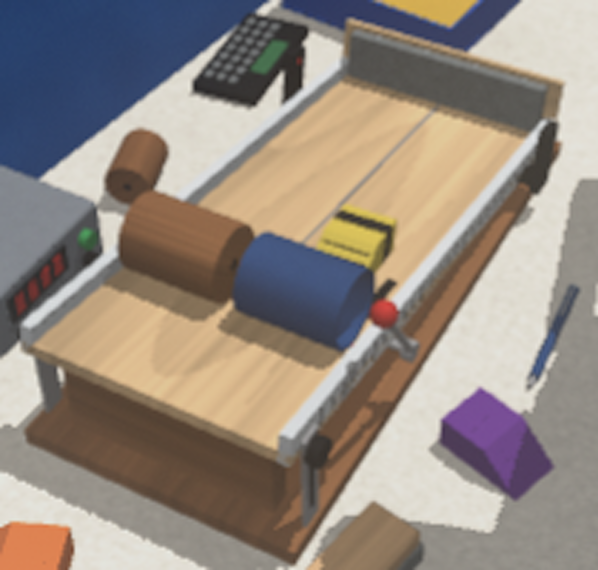

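```bash
cat >> h.py <<'E'
def frame(yaw,ball):
    c,s=np.cos(np.radians(9)),np.sin(np.radians(9)); h=np.array([np.cos(yaw),np.sin(yaw),0])
    x=h*c+np.array([0,0,s]); y=np.array([-h[1],h[0],0]); R=np.c_[x,y,np.cross(x,y)]
    return R, ball-R@np.array([.035,.150,.074])
def cast(n,uv,R,o,z):   # to deck coords on plane deck z
    p,v=ray(n,uv); p=R.T@(p-o); v=R.T@v; return p+v*(z-p[2])/v[2]
E
python3 - <<'E'
from h import *
C=lambda x,y:(x/3.8+240-.4,y/3.8+140-.4)
S=lambda x,y:(x/2.85+220-.3,y/2.85+115-.3)
ball,e=tri(S(384,313),C(212,389)); print(ball,e)
yaw=np.pi/2
for i in range(4):
    R,o=frame(yaw,ball)
    a=cast('top',C(68,376),R,o,.018);b=cast('top',C(745,316),R,o,.018)
    a2=cast('top',C(45,80),R,o,.018);b2=cast('top',C(700,40),R,o,.018)
    d1=np.arctan2(*(a-b)[[1,0]]);d2=np.arctan2(*(a2-b2)[[1,0]]); print(d1,d2,a,b,a2,b2); yaw+=(d1+d2)/2
print(np.degrees(yaw),o)
f=lambda *a:print(a[0],(cast(*a[1:])*1e3).round(1))
f('startline near rail',"top",C(240,347),R,o,0); f('line mid','top',C(229,208),R,o,0)
f('foam top','top',C(718,180),R,o,.076)
for p in((304,236),(409,228),(416,290),(314,303),(378,229),(386,296)): f(p,'top',C(*p),R,o,.034 if p[0]>330 else 0)
f('tube L','top',C(245,278),R,o,.076);f('wood','top',C(228,135),R,o,.076)
f('centre line','top',C(300,209),R,o,0);f('centre line','top',C(690,182),R,o,0)
for p in((34,338),(288,448),(550,125)): f(p,'side',S(*p),R,o,.018)
E
```

```text
[0.42625624 0.11137286 0.18168804] 0.003730190745947905
0.1096383412887853 0.11214260260549935 [0.15145914 0.13921663 0.018     ] [-0.4430063   0.07377801  0.018     ] [ 0.17982964 -0.11022165  0.018     ] [-0.40434713 -0.17600877  0.018     ]
0.00013913923744542846 0.0028371497627587127 [0.14953185 0.12557243 0.018     ] [-0.44892167  0.12548916  0.018     ] [ 0.15050442 -0.12650381  0.018     ] [-0.43973019 -0.12817839  0.018     ]
-0.001330689153940414 0.0013674406111744179 [0.14949586 0.12539086 0.018     ] [-0.44895972  0.12618721  0.018     ] [ 0.15009838 -0.12670129  0.018     ] [-0.44016736 -0.12750844  0.018     ]
-0.0013488387976049135 0.0013492920269260501 [0.14949541 0.12538861 0.018     ] [-0.44896018  0.12619583  0.018     ] [ 0.15009336 -0.12670373  0.018     ] [-0.44017275 -0.12750017  0.018     ]
96.43988626570543 [0.57788866 0.10534908 0.1031239 ]
startline near rail [  2.4 113.1   0. ]
line mid [ 1.2 -7.8  0. ]
foam top [-414.2   10.    76. ]
(304, 236) [-62.   21.7   0. ]
(409, 228) [-148.3   25.8   34. ]
(416, 290) [-148.8   79.5   34. ]
(314, 303) [-65.2  80.7   0. ]
(378, 229) [-121.2   24.6   34. ]
(386, 296) [-122.3   82.4   34. ]
tube L [ 1.2 61.2 76. ]
wood [  4.6 -57.7  76. ]
centre line [-60.8  -2.2   0. ]
centre line [-4.209e+02 -3.000e-01  0.000e+00]
(34, 338) [ 159.  -108.4   18. ]
(288, 448) [160.8 136.1  18. ]
(550, 125) [-438.3  133.3   18. ]
```

The crop confirms the yellow wedge with its black band in the blue tube's lane, heel at about (414,260) and toe at about (309,270) in the crop. It sits about 8 mm off the lane centre. My plan is to grip it near the heel from the sides and slide it up on the lane's centre line.

Request:
{"name": "move_arm", "arguments": {
  "moves": [
    {"turn":-0.1215},
    {"turn":-0.1215},
    {"turn":-0.1215},
    {"turn":-0.1215},
    {"turn":-0.1215}
  ]
}}

```text
invalid input
```

Request:
{"name": "move_arm", "arguments": {
  "moves": [
    {"turn":-0.1215},
    {"turn":-0.1215},
    {"turn":-0.1215},
    {"turn":-0.1215},
    {"turn":-0.1215,"jaw":0.2}
  ]
}}

```text
invalid input
```

```bash
cat >> h.py <<'E'
YAW=np.radians(96.44)
R,o=frame(YAW,np.array([0.42625624,0.11137286,0.18168804])); o=o+R@[.0015,0,0]
def go(x,y,z):
    "shift in tool units to deck point (mm)"
    s=read_state(); T=o+R@(np.array([x,y,z])/1e3); E=s['eef_rot']
    d=E.T@(T-s['eef_pos'])/.04; ty=E[:,1]; a=np.degrees(np.arctan2(ty[1],ty[0]))
    print('t',s['time'],'deck pos',(R.T@(s['eef_pos']-o)*1e3).round(1),'F',(R.T@s['ft_force']).round(2),'gap',round(s['finger_gap']*92,1),'ff',s['finger_force'],'yawerr',round(a-6.44,2),'units',d.round(3))
E
python3 -c "
from h import *
go(-141,53.5,90)
print(R.T@read_state()['eef_rot'])"
```

```text
t 0.1 deck pos [-601.9  368.7  207.3] F [-0.51  0.14  0.89] gap 92.0 ff 0.0 yawerr -69.64 units [11.508 -8.356  1.104]
[[ 3.43631254e-01 -9.26168803e-01 -1.55334830e-01]
 [-9.37526157e-01 -3.47914549e-01  4.14024497e-04]
 [-5.44267037e-02  1.45488194e-01 -9.87861792e-01]]
```

Request:
{"name": "move_arm", "arguments": {
  "moves": [
    {"jaw":0,"dx":0,"dy":0,"dz":0,"turn":-0.1215},
    {"jaw":0,"dx":0,"dy":0,"dz":0,"turn":-0.1215},
    {"jaw":0,"dx":0,"dy":0,"dz":0,"turn":-0.1215},
    {"jaw":0,"dx":0,"dy":0,"dz":0,"turn":-0.1215},
    {"jaw":0,"dx":0,"dy":0,"dz":0,"turn":-0.1215}
  ],
  "grip_force": 6
}}

```text
time: 0.52
eef_pos: [0.2817, -0.5576, 0.2141]
eef_rot: [[0.47, 0.883, -0.0], [0.883, -0.47, 0.001], [0.0, -0.001, -1.0]]
ft_force: [-0.9, -0.3, -0.1]
finger_gap: 1.0
finger_force: 0.0
```

Request:
{"name": "move_arm", "arguments": {
  "moves": [
    {"jaw":0.2,"dx":0,"dy":0,"dz":0,"turn":-0.1215},
    {"jaw":0.2,"dx":0,"dy":0,"dz":0,"turn":-0.1215},
    {"jaw":0.2,"dx":0,"dy":0,"dz":0,"turn":-0.1215},
    {"jaw":0.2,"dx":0,"dy":0,"dz":0,"turn":-0.1215},
    {"jaw":0.2,"dx":0,"dy":0,"dz":0,"turn":-0.1215}
  ]
}}

```text
time: 0.93
eef_pos: [0.2817, -0.5576, 0.2142]
eef_rot: [[-0.118, 0.993, -0.0], [0.993, 0.118, 0.001], [0.001, -0.0, -1.0]]
ft_force: [-0.5, 0.8, -0.1]
finger_gap: 0.796
finger_force: 0.0
```

```bash
python3 -c "
from h import *
go(-141,53.5,90)"
```

```text
t 0.9333 deck pos [-601.9  368.7  207.5] F [ 0.85  0.4  -0.24] gap 73.2 ff 0.0 yawerr 0.32 units [11.795  7.947  1.106]
```

Request:
{"name": "move_arm", "arguments": {
  "moves": [
    {"jaw":0.2,"dx":0.78,"dy":0.53,"dz":0,"turn":0},
    {"jaw":0.2,"dx":0.78,"dy":0.53,"dz":0,"turn":0},
    {"jaw":0.2,"dx":0.78,"dy":0.53,"dz":0,"turn":0},
    {"jaw":0.2,"dx":0.78,"dy":0.53,"dz":0,"turn":0},
    {"jaw":0.2,"dx":0.78,"dy":0.53,"dz":0,"turn":0}
  ]
}}

```text
time: 1.35
eef_pos: [0.3699, -0.3893, 0.2143]
eef_rot: [[-0.111, 0.994, -0.0], [0.994, 0.111, 0.0], [0.001, -0.0, -1.0]]
ft_force: [0.8, 0.0, -0.5]
finger_gap: 0.799
finger_force: 0.0
```

Request:
{"name": "move_arm", "arguments": {
  "moves": [
    {"jaw":0.2,"dx":0.78,"dy":0.53,"dz":0,"turn":0},
    {"jaw":0.2,"dx":0.78,"dy":0.53,"dz":0,"turn":0},
    {"jaw":0.2,"dx":0.78,"dy":0.53,"dz":0,"turn":0},
    {"jaw":0.2,"dx":0.78,"dy":0.53,"dz":0,"turn":0},
    {"jaw":0.2,"dx":0.78,"dy":0.53,"dz":0,"turn":0}
  ]
}}

```text
time: 1.77
eef_pos: [0.4579, -0.2223, 0.2145]
eef_rot: [[-0.112, 0.994, -0.0], [0.994, 0.112, 0.0], [0.0, -0.0, -1.0]]
ft_force: [0.1, -0.7, -0.8]
finger_gap: 0.803
finger_force: 0.0
```

Request:
{"name": "move_arm", "arguments": {
  "moves": [
    {"jaw":0.2,"dx":0.78,"dy":0.53,"dz":0,"turn":0},
    {"jaw":0.2,"dx":0.78,"dy":0.53,"dz":0,"turn":0},
    {"jaw":0.2,"dx":0.78,"dy":0.53,"dz":0,"turn":0},
    {"jaw":0.2,"dx":0.5,"dy":0.3,"dz":0,"turn":0},
    {"jaw":0.2,"dx":0,"dy":0,"dz":0,"turn":0}
  ]
}}

```text
time: 2.18
eef_pos: [0.5215, -0.0992, 0.2144]
eef_rot: [[-0.115, 0.993, 0.0], [0.993, 0.115, 0.001], [0.001, 0.0, -1.0]]
ft_force: [-0.4, -0.3, -0.4]
finger_gap: 0.804
finger_force: 0.0
```

```bash
python3 -c "
from h import *
go(-141,53.5,60)
s=vision.capture('side');t=vision.capture('top')
a=cv2.resize(s[115:265,260:430],None,fx=3.3,fy=3.3,interpolation=2);b=cv2.resize(t[140:260,240:400],None,fx=3.3,fy=3.3,interpolation=2)
h=max(a.shape[1],b.shape[1]);
cv2.imwrite('pics/a1.png',a[:,:,::-1])"
```

```text
t 2.1833 deck pos [-178.6   79.   140.7] F [-0.31  0.47 -0.35] gap 73.9 ff 0.0 yawerr 0.16 units [1.24  0.64  1.847]
```

View pics/a1.png

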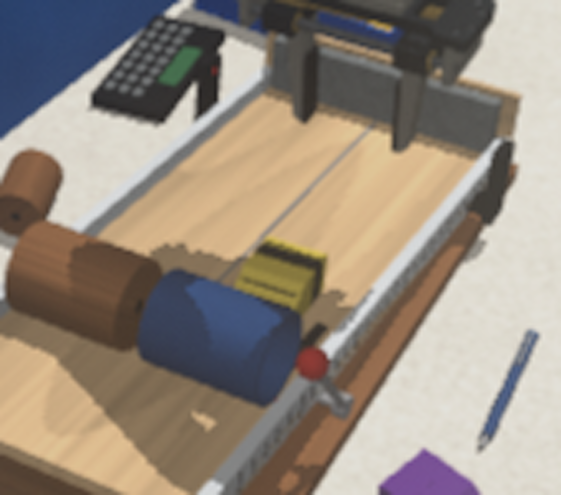

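```bash
python3 -c "
from h import *
print(proj('side',read_state()['eef_pos']),proj('top',read_state()['eef_pos']))
go(-140,53.5,10)"
```

```text
[367.95100542 152.99973039] [366.73726596 212.21935771]
t 2.2833 deck pos [-181.4   80.9  141. ] F [0.03 0.36 0.54] gap 73.6 ff 0.0 yawerr 0.11 units [1.534 0.691 3.072]
```

Request:
{"name": "move_arm", "arguments": {
  "moves": [
    {"jaw":0.2,"dx":0.8,"dy":0.35,"dz":0,"turn":0},
    {"jaw":0.2,"dx":0.73,"dy":0.34,"dz":0,"turn":0},
    {"jaw":0.2,"dx":0,"dy":0,"dz":0.9,"turn":0},
    {"jaw":0.2,"dx":0,"dy":0,"dz":0.7,"turn":0},
    {"jaw":0.2,"dx":0,"dy":0,"dz":0,"turn":0}
  ]
}}

```text
time: 2.7
eef_pos: [0.5368, -0.0396, 0.146]
eef_rot: [[-0.111, 0.994, -0.008], [0.994, 0.111, 0.0], [0.001, -0.008, -1.0]]
ft_force: [-1.1, -0.2, -0.5]
finger_gap: 0.798
finger_force: 0.0
```

```bash
python3 -c "
from h import *
go(-140,53.5,10)
im=vision.capture('top');cv2.imwrite('pics/t2.png',cv2.resize(im[180:240,270:390],(780,390),interpolation=2)[:,:,::-1]);print(proj('top',read_state()['eef_pos']))"
```

```text
t 2.7 deck pos [-132.5   57.1   64.1] F [-0.12  1.16 -0.48] gap 73.4 ff 0.0 yawerr -0.04 units [0.025 0.101 1.365]
[345.00630988 208.03179559]
```

View pics/t2.png

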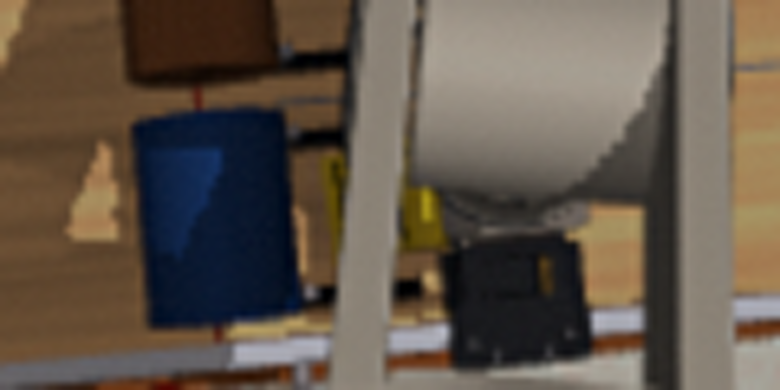

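The arm hides the wedge from above; its heel shows at about (440,215) in the crop, as expected. I'll lower and grip.

Request:
{"name": "move_arm", "arguments": {
  "moves": [
    {"jaw":0.2,"dx":0,"dy":0,"dz":0.5,"turn":0},
    {"jaw":0.2,"dx":0,"dy":0,"dz":0.5,"turn":0},
    {"jaw":0.2,"dx":0,"dy":0,"dz":0,"turn":0},
    {"jaw":0.2,"dx":0,"dy":0,"dz":0,"turn":0}
  ]
}}

```text
time: 3.08
eef_pos: [0.5406, -0.0398, 0.1115]
eef_rot: [[-0.11, 0.994, -0.0], [0.994, 0.11, -0.0], [-0.0, -0.0, -1.0]]
ft_force: [0.2, 0.5, 0.6]
finger_gap: 0.801
finger_force: 0.0
```

```bash
python3 -c "
from h import *
go(-140,53.5,10)
im=vision.capture('side');cv2.imwrite('pics/s3.png',cv2.resize(im[140:260,270:430],(800,600),interpolation=2)[:,:,::-1]);print(proj('side',read_state()['eef_pos']))"
```

```text
t 3.0833 deck pos [-138.5   53.3   30.2] F [ 0.55 -0.3   0.5 ] gap 73.7 ff 0.0 yawerr -0.1 units [ 0.043 -0.004  0.505]
[347.27616255 192.08782379]
```

View pics/s3.png

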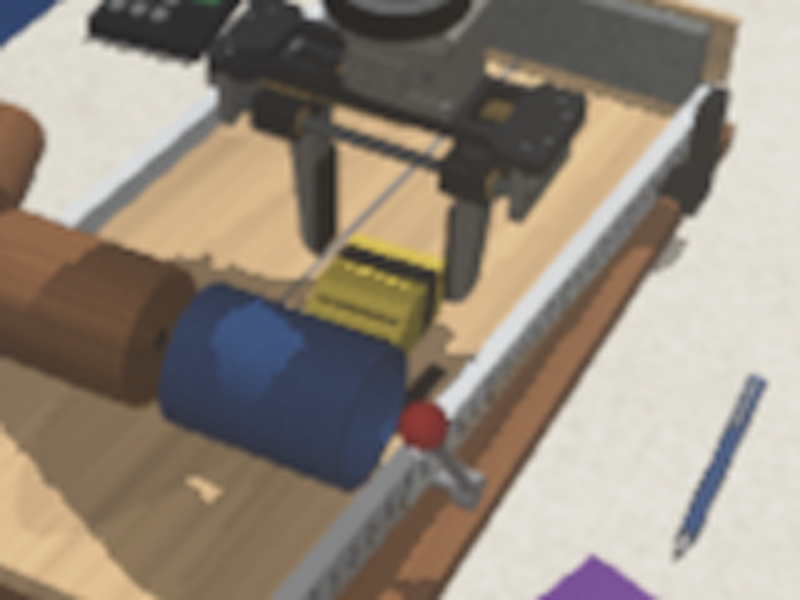

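The fingers straddle the heel, at (315,240) and (460,290) in the crop, with a clear gap on both sides. I'll lower the last 20 mm and close lightly.

Request:
{"name": "move_arm", "arguments": {
  "moves": [
    {"jaw":0.2,"dx":0,"dy":0,"dz":0.3,"turn":0},
    {"jaw":0.2,"dx":0,"dy":0,"dz":0.2,"turn":0},
    {"jaw":0.2,"dx":0,"dy":0,"dz":0,"turn":0},
    {"jaw":0.35,"dx":0,"dy":0,"dz":0,"turn":0},
    {"jaw":0.6,"dx":0,"dy":0,"dz":0,"turn":0}
  ],
  "grip_force": 6
}}

```text
time: 3.55
eef_pos: [0.541, -0.039, 0.0914]
eef_rot: [[-0.112, 0.994, 0.001], [0.994, 0.112, -0.0], [-0.0, 0.001, -1.0]]
ft_force: [0.7, -0.6, 0.7]
finger_gap: 0.679
finger_force: 0.0
```

Request:
{"name": "move_arm", "arguments": {
  "moves": [
    {"jaw":0.6,"dx":0,"dy":0,"dz":0,"turn":0},
    {"jaw":0.6,"dx":0,"dy":0,"dz":0,"turn":0},
    {"jaw":0.6,"dx":0,"dy":0,"dz":0,"turn":0}
  ]
}}

```text
time: 3.8
eef_pos: [0.5409, -0.039, 0.0912]
eef_rot: [[-0.112, 0.994, 0.001], [0.994, 0.112, -0.0], [-0.0, 0.001, -1.0]]
ft_force: [-2.3, -0.8, 6.4]
finger_gap: 0.602
finger_force: 6.0
```

```bash
cat >> h.py <<'E'
def see():
    im=vision.capture('side')
    y=mask(im,(22,110,50),(34,255,255),(300,170,375,225)); b=mask(im,(105,120,20),(125,255,255),(295,190,360,245))
    for n,m in(('yel',y),('blue',b)):
        ys,xs=np.nonzero(m); print(n,len(xs),xs.mean().round(2),ys.mean().round(2),(xs.min(),xs.max(),ys.min(),ys.max()))
    return im
E
python3 -c "
from h import *
go(-98,60,10);see()"
```

```text
t 3.8 deck pos [-140.9   53.    10. ] F [0.44 2.39 6.37] gap 55.4 ff 5.973089741310105 yawerr -0.01 units [ 1.059 -0.176 -0.167]
yel 324 343.62 198.24 (np.int64(331), np.int64(355), np.int64(187), np.int64(209))
blue 134 321.9 207.04 (np.int64(315), np.int64(330), np.int64(201), np.int64(215))
```

Request:
{"name": "move_arm", "arguments": {
  "moves": [
    {"jaw":0.6,"dx":0,"dy":-0.09,"dz":0,"turn":0},
    {"jaw":0.6,"dx":0,"dy":-0.085,"dz":0,"turn":0},
    {"jaw":0.6,"dx":0.2,"dy":0,"dz":-0.032,"turn":0},
    {"jaw":0.6,"dx":0.2,"dy":0,"dz":-0.032,"turn":0},
    {"jaw":0.6,"dx":0.2,"dy":0,"dz":-0.032,"turn":0}
  ]
}}

```text
time: 4.27
eef_pos: [0.5311, -0.0164, 0.0949]
eef_rot: [[-0.112, 0.994, 0.001], [0.994, 0.112, -0.001], [-0.001, 0.001, -1.0]]
ft_force: [0.7, -4.9, 4.1]
finger_gap: 0.596
finger_force: 6.0
```

```bash
python3 -c "
from h import *
go(-98,60,10);im=see()
cv2.imwrite('pics/s4.png',cv2.resize(im[170:250,290:390],(800,640)[:2] and (750,600),interpolation=2)[:,:,::-1])"
```

```text
t 4.2667 deck pos [-117.1   60.2    9.9] F [-4.28 -0.16  4.83] gap 54.9 ff 6.01444975078266 yawerr -0.02 units [ 0.472  0.004 -0.077]
yel 218 343.31 200.28 (np.int64(331), np.int64(354), np.int64(191), np.int64(209))
blue 88 324.6 213.1 (np.int64(316), np.int64(346), np.int64(205), np.int64(231))
```

View pics/s4.png

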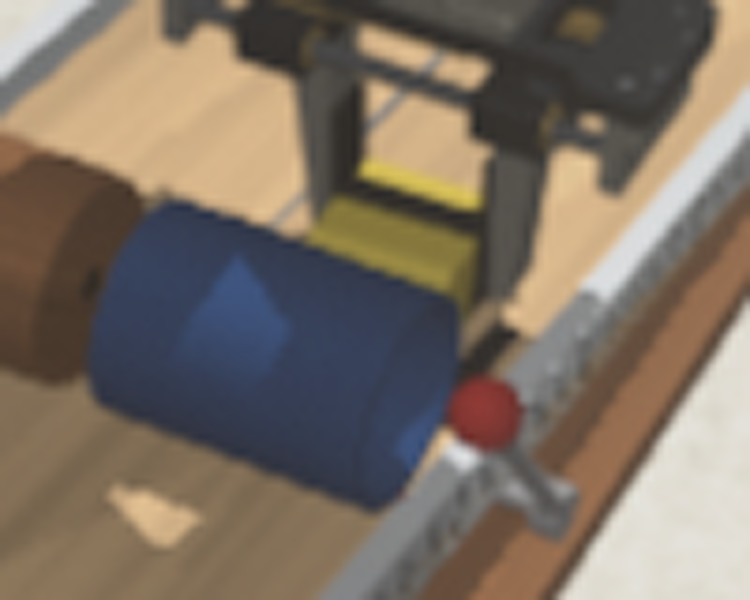

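The wedge now sits centred between the fingers, its black-banded heel at about (420,185) in the crop, and the tube is not yet touched. I'll measure the heel edge and the tube's silhouette.

Run:
```python
from h import *
S=lambda x,y:(x/7.5+290-.43,y/7.5+170-.43)
for p in((362,160),(482,203),(337,196),(478,237)): print(p,(cast('side',S(*p),R,o,.034)*1e3).round(1))
# tube: ray tangent to cylinder axis along y at z=38: upper silhouette pts and lower
for p,sg in(((200,205),-1),((330,248),-1),((430,283),-1),((130,415),1),((250,460),1),((340,496),1)):
    c,v=ray('side',S(*p)); c=R.T@(c-o); v=R.T@v; n=np.array([-v[2],v[0]])/np.hypot(v[0],v[2])
    # signed distance of (X,38mm) from ray in xz plane = +-38mm
    print(p,[round(1e3*((c[0]*n[0]+c[2]*n[1]+s*.038-.038*n[1])/n[0]),1) for s in(1,-1)])
```

```text
(362, 160) [-124.9   30.5   34. ]
(482, 203) [-124.4   78.8   34. ]
(337, 196) [-99.5  33.6  34. ]
(478, 237) [-104.6   86.8   34. ]
(200, 205) [np.float64(-0.4), np.float64(-124.3)]
(330, 248) [np.float64(-2.5), np.float64(-126.7)]
(430, 283) [np.float64(-3.2), np.float64(-127.4)]
(130, 415) [np.float64(111.0), np.float64(-3.3)]
(250, 460) [np.float64(110.2), np.float64(-4.2)]
(340, 496) [np.float64(110.5), np.float64(-3.9)]
```

Request:
{"name": "move_arm", "arguments": {
  "moves": [
    {"jaw":0.6,"dx":0.12,"dy":0,"dz":-0.019,"turn":0},
    {"jaw":0.6,"dx":0.12,"dy":0,"dz":-0.019,"turn":0},
    {"jaw":0.6,"dx":0,"dy":0,"dz":0,"turn":0},
    {"jaw":0.6,"dx":0.11,"dy":0,"dz":-0.018,"turn":0},
    {"jaw":0.6,"dx":0,"dy":0,"dz":0,"turn":0}
  ]
}}

```text
time: 4.73
eef_pos: [0.5296, -0.0022, 0.0971]
eef_rot: [[-0.112, 0.994, 0.001], [0.994, 0.112, -0.001], [-0.001, 0.001, -1.0]]
ft_force: [-0.3, -2.4, 6.3]
finger_gap: 0.6
finger_force: 6.0
```

```bash
cat >> h.py <<'E'
def edges(k):
    "tube lower silhouette by gradient along image columns + heel/gripper state, averaged over 2 frames; saves the picture"
    g=sum(vision.capture('side').astype(float) for _ in range(2))/2
    cv2.imwrite(f'pics/e{k}.png',g[:,:,::-1])
    d=g[:,:,0]-g[:,:,2]   # red minus blue: deck +, tube -
    rows=[]
    for c in range(308,334,3):
        col=d[205:250,c]; i=np.argmin(col[:25]); j=i
        while j<43 and col[j+1]<0: j+=1
        rows.append(205+j+col[j]/(col[j]-col[j+1]) if j<43 else np.nan)
    print('lower',np.round(rows,2),'mean',np.round(np.nanmean(rows),3))
    up=[]
    for c in range(316,346,3):
        col=d[180:225,c]; j=np.argmin(col)
        while j>1 and col[j-1]<0: j-=1
        up.append(180+j-col[j]/(col[j]-col[j-1]))
    print('upper',np.round(up,2),'mean',np.round(np.mean(up),3))
E
python3 -c "
from h import *
go(-95,60,10);edges(5)"
```

```text
t 4.7333 deck pos [-102.6   60.1    9.9] F [-1.34  0.6   6.6 ] gap 55.2 ff 5.9822930301845645 yawerr 0.0 units [ 0.188  0.002 -0.033]
lower [225.41 226.49 227.53 228.61 230.09 231.07 232.41 233.52 234.55] mean 229.963
upper [197.44 198.44 199.47 200.22 201.47 202.62 203.75 204.75 205.79 206.8 ] mean 202.076[ WARN:0@0.919] global loadsave.cpp:1063 imwrite_ Unsupported depth image for selected encoder is fallbacked to CV_8U.
```

Request:
{"name": "move_arm", "arguments": {
  "moves": [
    {"jaw":0.6,"dx":0.04,"dy":0,"dz":-0.006,"turn":0},
    {"jaw":0.6,"dx":0,"dy":0,"dz":0,"turn":0}
  ]
}}

```text
time: 5.0
eef_pos: [0.5294, -0.001, 0.0973]
eef_rot: [[-0.112, 0.994, 0.001], [0.994, 0.112, -0.001], [-0.001, 0.001, -1.0]]
ft_force: [0.1, -5.1, 5.6]
finger_gap: 0.6
finger_force: 6.0
```

```bash
python3 -c "
from h import *
go(-95,60,10);edges(6)" 2>/dev/null
```

```text
t 5.0 deck pos [-101.4   60.1    9.9] F [-4.15  0.48  6.32] gap 55.2 ff 6.011998933710174 yawerr 0.01 units [ 0.157  0.002 -0.028]
lower [225.39 226.51 227.55 228.63 230.1  231.07 232.4  233.52 234.53] mean 229.965
upper [197.44 198.42 199.48 200.22 201.41 202.63 203.74 204.75 205.8  206.8 ] mean 202.069
```

Request:
{"name": "move_arm", "arguments": {
  "moves": [
    {"jaw":0.6,"dx":0.04,"dy":0,"dz":-0.006,"turn":0},
    {"jaw":0.6,"dx":0,"dy":0,"dz":0,"turn":0}
  ]
}}

```text
time: 5.27
eef_pos: [0.5293, 0.0005, 0.0975]
eef_rot: [[-0.112, 0.994, 0.001], [0.994, 0.112, -0.001], [-0.001, 0.001, -1.0]]
ft_force: [1.4, -5.1, 6.6]
finger_gap: 0.596
finger_force: 6.0
```

```bash
python3 -c "
from h import *
go(-95,60,10);edges(7)" 2>/dev/null
```

```text
t 5.2667 deck pos [-99.9  60.1   9.9] F [-4.16 -0.77  7.32] gap 54.9 ff 6.02098953417908 yawerr 0.01 units [ 0.121  0.002 -0.022]
lower [225.39 226.51 227.54 228.6  230.09 231.07 232.41 233.52 234.55] mean 229.963
upper [197.43 198.44 199.47 200.23 201.04 202.63 203.75 204.75 205.78 206.8 ] mean 202.031
```

Request:
{"name": "move_arm", "arguments": {
  "moves": [
    {"jaw":0.6,"dx":0.03,"dy":0,"dz":-0.005,"turn":0},
    {"jaw":0.6,"dx":0,"dy":0,"dz":0,"turn":0}
  ]
}}

```text
time: 5.53
eef_pos: [0.5291, 0.0016, 0.0977]
eef_rot: [[-0.112, 0.994, 0.001], [0.994, 0.112, -0.001], [-0.001, 0.0, -1.0]]
ft_force: [1.3, -5.8, 5.9]
finger_gap: 0.595
finger_force: 6.0
```

```bash
python3 -c "
from h import *
go(-95,60,10);edges(8)" 2>/dev/null
```

```text
t 5.5333 deck pos [-98.7  60.1   9.9] F [-4.87 -0.64  6.73] gap 54.7 ff 6.023985101379026 yawerr 0.0 units [ 0.092  0.002 -0.018]
lower [225.39 226.51 227.53 228.61 230.09 231.08 232.41 233.53 234.53] mean 229.964
upper [197.43 198.43 199.47 200.22 201.08 202.63 203.75 204.75 205.79 206.8 ] mean 202.032
```

Request:
{"name": "move_arm", "arguments": {
  "moves": [
    {"jaw":0.6,"dx":0.03,"dy":0,"dz":-0.005,"turn":0},
    {"jaw":0.6,"dx":0,"dy":0,"dz":0,"turn":0}
  ]
}}

```text
time: 5.8
eef_pos: [0.529, 0.0028, 0.0979]
eef_rot: [[-0.112, 0.994, 0.001], [0.994, 0.112, -0.001], [-0.001, 0.001, -1.0]]
ft_force: [0.8, -4.8, 5.4]
finger_gap: 0.597
finger_force: 6.0
```

```bash
python3 -c "
from h import *
go(-95,60,10);edges(9)" 2>/dev/null
```

```text
t 5.8 deck pos [-97.5  60.1   9.9] F [-3.98 -0.24  6.15] gap 55.0 ff 6.024469646147281 yawerr 0.0 units [ 0.062  0.002 -0.013]
lower [225.42 226.51 227.55 228.64 230.1  231.07 232.4  233.52 234.55] mean 229.972
upper [197.43 198.44 199.47 200.21 201.04 202.62 203.75 204.75 205.79 206.8 ] mean 202.03
```

Request:
{"name": "move_arm", "arguments": {
  "moves": [
    {"jaw":0.6,"dx":0.03,"dy":0,"dz":-0.005,"turn":0},
    {"jaw":0.6,"dx":0,"dy":0,"dz":0,"turn":0}
  ]
}}

```text
time: 6.07
eef_pos: [0.5289, 0.004, 0.098]
eef_rot: [[-0.112, 0.994, 0.001], [0.994, 0.112, -0.001], [-0.001, 0.0, -1.0]]
ft_force: [1.0, -6.0, 6.3]
finger_gap: 0.595
finger_force: 6.0
```

```bash
python3 -c "
from h import *
go(-95,60,10);edges(10)" 2>/dev/null
```

```text
t 6.0667 deck pos [-96.3  60.1   9.9] F [-4.98 -0.3   7.19] gap 54.7 ff 6.024214565577495 yawerr 0.01 units [ 0.032  0.002 -0.008]
lower [225.39 226.52 227.54 228.62 230.07 231.08 232.4  233.52 234.54] mean 229.966
upper [197.44 198.44 199.48 200.22 200.67 202.62 203.74 204.76 205.8  206.74] mean 201.991
```

Request:
{"name": "move_arm", "arguments": {
  "moves": [
    {"jaw":0.6,"dx":0.03,"dy":0,"dz":-0.005,"turn":0},
    {"jaw":0.6,"dx":0,"dy":0,"dz":0,"turn":0}
  ]
}}

```text
time: 6.33
eef_pos: [0.5287, 0.0051, 0.0982]
eef_rot: [[-0.112, 0.994, 0.001], [0.994, 0.112, -0.001], [-0.001, 0.0, -1.0]]
ft_force: [0.7, -5.7, 4.8]
finger_gap: 0.598
finger_force: 6.0
```

```bash
python3 - 2>/dev/null <<'E'
from h import *
go(-95,60,10);edges(11)
# wedge heel edge shift between frames e5 and e11
a,b=(cv2.imread(f'pics/e{k}.png').astype(int) for k in(5,11))
for im in(a,b):
    y=im[:,:,2]-im[:,:,0]
    for c in(344,348): print(c,y[188:204,c])
E
```

```text
t 6.3333 deck pos [-95.2  60.1   9.9] F [-4.87 -0.08  5.67] gap 55.0 ff 6.039568707346916 yawerr 0.01 units [ 0.004  0.004 -0.004]
lower [225.39 226.54 227.59 228.92 230.09 231.07 232.42 233.54 234.53] mean 230.009
upper [197.44 198.45 199.48 200.43 200.65 202.74 203.75 204.76 205.8  206.74] mean 202.023
344 [ 74  76  76  76  76  74  72  83 110 126 101  25   8   7  35  67]
348 [ 76  74  74  72  72  72  72  70  74  95 125 110  57   8   8  22]
344 [ 63  74  75  76  75  74  72  71  71  88 120 120  90  19   8  13]
348 [  8  26  36  36  49  66  72  70  69  69  82 109 125 100  19   6]
```

Request:
{"name": "move_arm", "arguments": {
  "moves": [
    {"jaw":0.6,"dx":0.02,"dy":0,"dz":-0.003,"turn":0},
    {"jaw":0.6,"dx":0,"dy":0,"dz":0,"turn":0}
  ]
}}

```text
time: 6.6
eef_pos: [0.5285, 0.0058, 0.0983]
eef_rot: [[-0.112, 0.994, 0.0], [0.994, 0.112, -0.001], [-0.002, 0.0, -1.0]]
ft_force: [0.2, -7.1, 5.0]
finger_gap: 0.595
finger_force: 6.0
```

```bash
python3 -c "
from h import *
go(-95,60,10);edges(12)" 2>/dev/null
```

```text
t 6.6 deck pos [-94.5  60.2   9.8] F [-6.19  0.58  5.99] gap 54.7 ff 6.046880409121513 yawerr 0.01 units [-0.012  0.005 -0.002]
lower [225.51 226.6  227.94 229.1  230.1  231.42 232.49 233.5  234.55] mean 230.135
upper [197.46 198.57 199.67 200.45 200.76 202.74 203.75 204.79 205.8  206.77] mean 202.077
```

The tube's edges have just begun to move (0.17 px, about half a millimetre), so the wedge is snug. I'll release and lift.

Request:
{"name": "move_arm", "arguments": {
  "moves": [
    {"jaw":0.35,"dx":0,"dy":0,"dz":0,"turn":0},
    {"jaw":0.25,"dx":0,"dy":0,"dz":0,"turn":0},
    {"jaw":0.22,"dx":0,"dy":0,"dz":0,"turn":0},
    {"jaw":0.22,"dx":0,"dy":0,"dz":0,"turn":0}
  ]
}}

```text
time: 7.03
eef_pos: [0.528, 0.007, 0.0978]
eef_rot: [[-0.112, 0.994, -0.001], [0.994, 0.112, 0.0], [0.0, -0.001, -1.0]]
ft_force: [0.1, -0.6, -0.3]
finger_gap: 0.78
finger_force: 0.0
```

```bash
python3 -c "
from h import *
go(-95,60,170);edges(13)" 2>/dev/null
```

```text
t 7.0333 deck pos [-93.3  60.6   9.1] F [-0.67 -0.07 -0.22] gap 71.8 ff 0.0 yawerr -0.02 units [-0.669  0.012 -3.966]
lower [225.5  226.6  227.94 229.08 230.1  231.41 232.51 233.52 234.54] mean 230.134
upper [197.46 198.57 199.67 199.67 200.6  202.74 203.75 204.78 205.8  206.76] mean 201.98
```

Released, and the tube held still. I'll lift and view.

Request:
{"name": "move_arm", "arguments": {
  "moves": [
    {"jaw":0.22,"dx":0,"dy":0,"dz":-0.4,"turn":0},
    {"jaw":0.22,"dx":0,"dy":0,"dz":-0.8,"turn":0},
    {"jaw":0.4,"dx":0,"dy":0,"dz":-1,"turn":0},
    {"jaw":0.7,"dx":0,"dy":0,"dz":-1,"turn":0},
    {"jaw":1,"dx":0,"dy":0,"dz":-0.6,"turn":0}
  ]
}}

```text
time: 7.55
eef_pos: [0.5295, 0.007, 0.2541]
eef_rot: [[-0.112, 0.994, 0.004], [0.994, 0.112, 0.0], [-0.0, 0.004, -1.0]]
ft_force: [-0.1, 0.2, 0.7]
finger_gap: 0.584
finger_force: 0.0
```

```bash
python3 -c "
from h import *
go(75,150,120)
im=vision.capture('side');cv2.imwrite('pics/s14.png',cv2.resize(im[150:250,270:400],(780,600),interpolation=2)[:,:,::-1])"
```

```text
t 7.55 deck pos [-69.1  59.1 163.5] F [0.27 0.06 0.68] gap 53.7 ff 0.0 yawerr -0.02 units [ 3.727 -2.276  0.502]
```

View pics/s14.png

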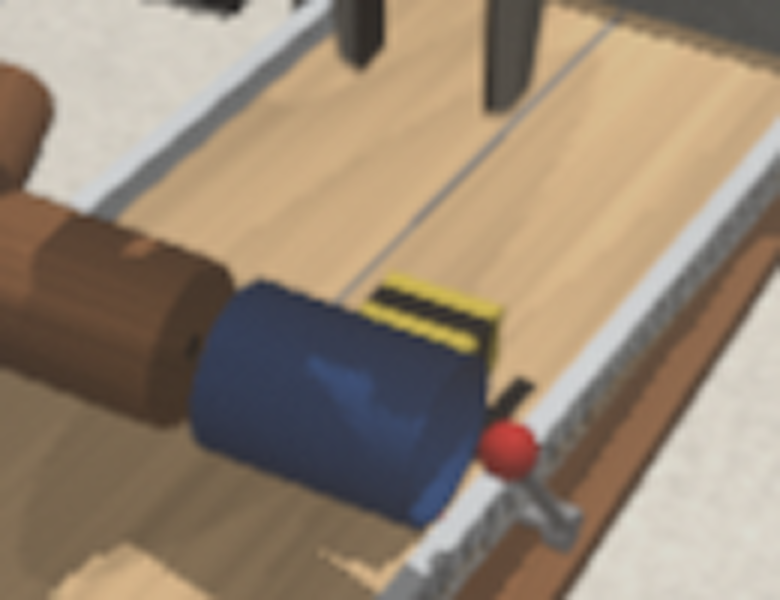

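The wedge sits tight and square under the tube's low side, heel at about (440,290) in the crop, and the lever ball at (508,450) is untouched. Next I'll go upslope of the ball.

Request:
{"name": "move_arm", "arguments": {
  "moves": [
    {"jaw":1,"dx":0.75,"dy":-0.46,"dz":0,"turn":0},
    {"jaw":1,"dx":0.75,"dy":-0.46,"dz":0,"turn":0},
    {"jaw":1,"dx":0.75,"dy":-0.46,"dz":0,"turn":0},
    {"jaw":1,"dx":0.75,"dy":-0.46,"dz":0,"turn":0},
    {"jaw":1,"dx":0.75,"dy":-0.46,"dz":0,"turn":0}
  ]
}}

```text
time: 8.02
eef_pos: [0.4189, 0.1465, 0.2498]
eef_rot: [[-0.111, 0.994, -0.0], [0.994, 0.111, 0.0], [0.0, -0.0, -1.0]]
ft_force: [-0.9, 1.3, -0.3]
finger_gap: 0.177
finger_force: 0.0
```

Request:
{"name": "move_arm", "arguments": {
  "moves": [
    {"jaw":1,"dx":0,"dy":0,"dz":0,"turn":0},
    {"jaw":1,"dx":0,"dy":0,"dz":0,"turn":0}
  ]
}}

```text
time: 8.18
eef_pos: [0.4193, 0.1467, 0.2499]
eef_rot: [[-0.115, 0.993, 0.0], [0.993, 0.115, -0.0], [-0.0, 0.0, -1.0]]
ft_force: [0.2, 0.4, -0.1]
finger_gap: 0.035
finger_force: 0.0
```

```bash
python3 -c "
from h import *
go(75,151,62)"
```

```text
t 8.1833 deck pos [ 79.6 153.  135.8] F [ 0.32 -0.26 -0.19] gap 3.2 ff 0.0 yawerr 0.17 units [0.174 0.049 1.84 ]
```

Request:
{"name": "move_arm", "arguments": {
  "moves": [
    {"jaw":1,"dx":0.1,"dy":0.04,"dz":0.6,"turn":0},
    {"jaw":1,"dx":0.08,"dy":0,"dz":0.7,"turn":0},
    {"jaw":1,"dx":0,"dy":0,"dz":0.55,"turn":0},
    {"jaw":1,"dx":0,"dy":0,"dz":0,"turn":0},
    {"jaw":1,"dx":0,"dy":0,"dz":0,"turn":0}
  ]
}}

```text
time: 8.6
eef_pos: [0.4209, 0.152, 0.1755]
eef_rot: [[-0.111, 0.994, -0.002], [0.994, 0.111, -0.001], [-0.001, -0.002, -1.0]]
ft_force: [0.1, 0.8, 0.9]
finger_gap: 0.002
finger_force: 0.0
```

```bash
python3 -c "
from h import *
go(-106,151,60)"
```

```text
t 8.6 deck pos [ 73.  150.8  61.4] F [ 0.94 -0.14  0.78] gap 0.1 ff 0.0 yawerr -0.07 units [-4.415e+00  1.000e-03  7.390e-01]
```

Request:
{"name": "move_arm", "arguments": {
  "moves": [
    {"jaw":1,"dx":-0.28,"dy":0,"dz":0.045,"turn":0},
    {"jaw":1,"dx":-0.28,"dy":0,"dz":0.045,"turn":0},
    {"jaw":1,"dx":-0.28,"dy":0,"dz":0.045,"turn":0},
    {"jaw":1,"dx":-0.28,"dy":0,"dz":0.045,"turn":0},
    {"jaw":1,"dx":-0.28,"dy":0,"dz":0.045,"turn":0}
  ]
}}

```text
time: 9.02
eef_pos: [0.4281, 0.0959, 0.1679]
eef_rot: [[-0.111, 0.994, 0.002], [0.994, 0.111, 0.001], [0.0, 0.002, -1.0]]
ft_force: [-0.9, 1.9, 1.4]
finger_gap: 0.01
finger_force: 0.9
```

Request:
{"name": "move_arm", "arguments": {
  "moves": [
    {"jaw":1,"dx":-0.28,"dy":0,"dz":0.045,"turn":0},
    {"jaw":1,"dx":-0.28,"dy":0,"dz":0.045,"turn":0},
    {"jaw":1,"dx":-0.28,"dy":0,"dz":0.045,"turn":0},
    {"jaw":1,"dx":-0.28,"dy":0,"dz":0.045,"turn":0},
    {"jaw":1,"dx":-0.28,"dy":0,"dz":0.045,"turn":0}
  ]
}}

```text
time: 9.43
eef_pos: [0.434, 0.04, 0.1587]
eef_rot: [[-0.111, 0.994, 0.001], [0.994, 0.111, 0.0], [0.0, 0.001, -1.0]]
ft_force: [0.1, 2.6, -0.8]
finger_gap: 0.002
finger_force: 0.8
```

Request:
{"name": "move_arm", "arguments": {
  "moves": [
    {"jaw":1,"dx":-0.28,"dy":0,"dz":0.045,"turn":0},
    {"jaw":1,"dx":-0.28,"dy":0,"dz":0.045,"turn":0},
    {"jaw":1,"dx":-0.28,"dy":0,"dz":0.045,"turn":0},
    {"jaw":1,"dx":-0.28,"dy":0,"dz":0.045,"turn":0},
    {"jaw":1,"dx":-0.28,"dy":0,"dz":0.045,"turn":0}
  ]
}}

```text
time: 9.85
eef_pos: [0.44, -0.0157, 0.1497]
eef_rot: [[-0.111, 0.994, 0.001], [0.994, 0.111, -0.0], [-0.0, 0.001, -1.0]]
ft_force: [-0.5, 1.9, 0.4]
finger_gap: 0.01
finger_force: 0.4
```

```bash
python3 -c "
from h import *
go(-106,151,60)"
```

```text
t 9.85 deck pos [-97.8 150.6  62.4] F [1.94 0.28 0.14] gap 0.9 ff 0.4033734218683094 yawerr -0.07 units [-0.194 -0.009  0.091]
```

Small steps to the end stop, watching the force.

Request:
{"name": "move_arm", "arguments": {
  "moves": [
    {"jaw":1,"dx":-0.1,"dy":0,"dz":0.016,"turn":0},
    {"jaw":1,"dx":-0.1,"dy":0,"dz":0.016,"turn":0}
  ]
}}

```text
time: 10.02
eef_pos: [0.4408, -0.0232, 0.1482]
eef_rot: [[-0.11, 0.994, 0.001], [0.994, 0.11, -0.0], [-0.0, 0.001, -1.0]]
ft_force: [-0.5, 0.2, 0.4]
finger_gap: 0.007
finger_force: 0.3
```

Request:
{"name": "move_arm", "arguments": {
  "moves": [
    {"jaw":1,"dx":-0.05,"dy":0,"dz":0.008,"turn":0},
    {"jaw":1,"dx":0,"dy":0,"dz":0,"turn":0}
  ]
}}

```text
time: 10.18
eef_pos: [0.4409, -0.0243, 0.1476]
eef_rot: [[-0.111, 0.994, 0.0], [0.994, 0.111, -0.0], [-0.0, 0.0, -1.0]]
ft_force: [-0.3, 0.2, -0.1]
finger_gap: 0.007
finger_force: 0.0
```

```bash
python3 -c "
from h import *
go(-110,151,60)"
```

```text
t 10.1833 deck pos [-106.7  150.6   61.7] F [ 0.24  0.3  -0.16] gap 0.6 ff 0.04992971895262599 yawerr -0.05 units [-0.076 -0.009  0.055]
```

Request:
{"name": "move_arm", "arguments": {
  "moves": [
    {"jaw":1,"dx":-0.05,"dy":0,"dz":0.008,"turn":0},
    {"jaw":1,"dx":-0.05,"dy":0,"dz":0.008,"turn":0},
    {"jaw":1,"dx":0,"dy":0,"dz":0,"turn":0}
  ]
}}

```text
time: 10.43
eef_pos: [0.4411, -0.026, 0.1468]
eef_rot: [[-0.111, 0.994, -0.001], [0.994, 0.111, 0.004], [0.004, -0.0, -1.0]]
ft_force: [-0.7, 11.9, 1.4]
finger_gap: 0.001
finger_force: 6.1
```

```bash
python3 -c "
from h import *
go(-110,151,60)
im=vision.capture('side');cv2.imwrite('pics/s15.png',cv2.resize(im[120:260,260:430],(728,600),interpolation=2)[:,:,::-1])"
```

```text
t 10.4333 deck pos [-108.4  150.6   61.2] F [11.96 -0.61 -0.5 ] gap 0.1 ff 6.115209743147716 yawerr -0.08 units [-0.036 -0.009  0.035]
```

View pics/s15.png

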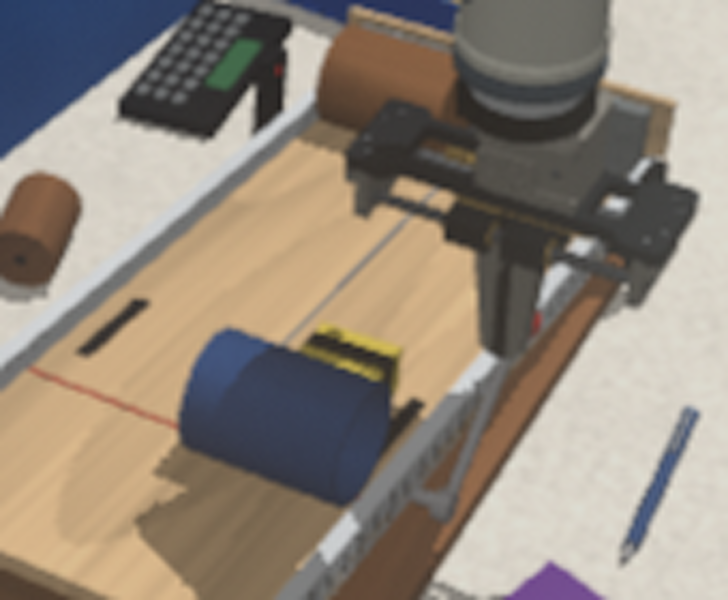

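The gate is folded at its end stop (12 N on the ball), the wooden roller lies at the foam stop around (385,85), and the tube is parked on the wedge. I'll back off.

Request:
{"name": "move_arm", "arguments": {
  "moves": [
    {"jaw":1,"dx":0.2,"dy":0,"dz":0,"turn":0},
    {"jaw":1,"dx":0.2,"dy":0,"dz":-0.2,"turn":0},
    {"jaw":1,"dx":0,"dy":0,"dz":-0.8,"turn":0},
    {"jaw":1,"dx":0,"dy":0,"dz":-0.9,"turn":0},
    {"jaw":1,"dx":0,"dy":0,"dz":-0.8,"turn":0}
  ]
}}

```text
time: 10.9
eef_pos: [0.4393, -0.0115, 0.257]
eef_rot: [[-0.113, 0.994, -0.0], [0.994, 0.113, -0.001], [-0.001, -0.0, -1.0]]
ft_force: [1.7, 0.8, 0.2]
finger_gap: 0.006
finger_force: 0.0
```

Request:
{"name": "move_arm", "arguments": {
  "moves": [
    {"jaw":1,"dx":0,"dy":0,"dz":0,"turn":0},
    {"jaw":1,"dx":0,"dy":0,"dz":0,"turn":0},
    {"jaw":1,"dx":0,"dy":0,"dz":0,"turn":0},
    {"jaw":1,"dx":0,"dy":0,"dz":0,"turn":0},
    {"jaw":1,"dx":0,"dy":0,"dz":0,"turn":0}
  ]
}}

```text
time: 11.32
eef_pos: [0.4388, -0.0119, 0.2537]
eef_rot: [[-0.112, 0.994, -0.002], [0.994, 0.112, -0.0], [0.0, -0.002, -1.0]]
ft_force: [-0.1, 0.1, -0.0]
finger_gap: 0.005
finger_force: 0.0
```

```bash
python3 -c "
from h import *
go(-110,151,60);edges(20)
im=vision.capture('side');cv2.imwrite('pics/s16.png',cv2.resize(im[120:260,260:430],(728,600),interpolation=2)[:,:,::-1])" 2>/dev/null
```

```text
t 11.3167 deck pos [-77.6 151.4 164.5] F [ 0.08  0.12 -0.06] gap 0.4 ff 0.0 yawerr -0.01 units [-0.392  0.017  2.706]
lower [225.35 226.43 227.7  228.96 229.96 231.28 232.38 233.39 234.44] mean 229.987
upper [197.6  198.68 199.76 200.15 201.47 202.78 203.97 204.98 205.99 207.31] mean 202.27
```

View pics/s16.png

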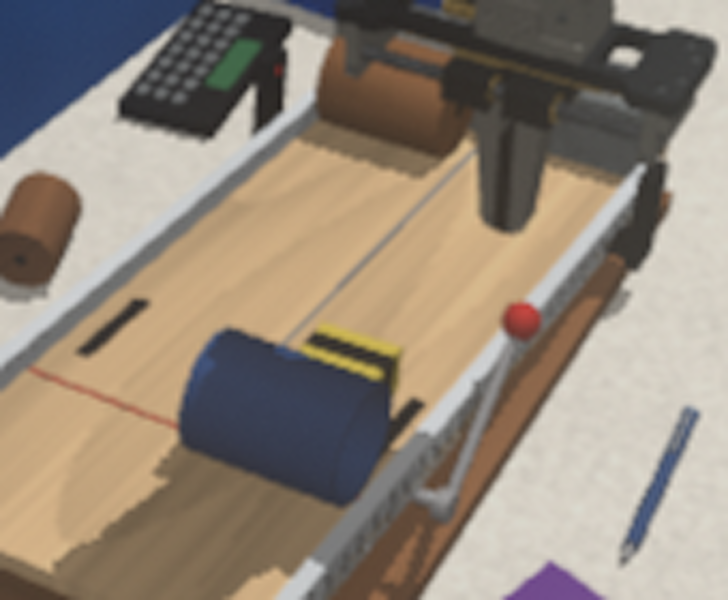

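The lever is fully over (ball at about (522,320)), the wooden roller rests at the stop, the tube is still on the wedge, and the arm is clear. I'm handing in.

```bash
python3 -c "
from rig import ctrl
print(ctrl.close_job())"
```

```text
the job is handed in; nothing more can be done
None
```

Job handed in: the wedge is snug under the blue tube, the gate is fully folded, the wooden roller is at the foam stop, the tube is parked on the wedge, and nothing else was touched.

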